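# Reload the ticket stapler at the watch-repair counter

## Task

The stapler for the repair tickets is empty and its rail has been released: draw the rail right out to its stop, set the full strip of staples (not the short leftover one) over the rail's centre bar, and let it go. Then push the rail home against the spring until it latches shut with the strip inside, leaving everything else on the counter as it lies.

Things in the scene. Friction and masses are not known exactly. Their poses are not given: they have to be found in the camera images.
- stapler: Front-loading desk stapler, fixed, light grey and aluminium on a dark base, 230 mm long, 58 mm wide; 83 mm high at the nose, 105 mm at the rear. Origin: on the counter straight below the mouth in its nose. +x points from nose to rear, z up; the rail comes out of the nose along -x. The base, 16 mm high, reaches 26 mm in front of the nose. Channel in the head: 26 mm wide, roof 56 mm above the counter
- rail (a joint): How far the rail is out (m): 0 latched home, 0.095 fully out at its stop; starts at 0.025 to 0.05. About 1 N of friction; stays where left while empty. With the strip on, pushing it home takes 3.5 N from 0.062, rising to 6.5 N, and up to about 7.5 N over the last 12 mm as the latch rides up; it drops in at 0, with a hard stop 2.5 mm beyond. Let go earlier, it is driven out again; latched, it stays within 1 mm of 0
- rail_grip (a point): Centre of the black finger grip at the rail's front end: a block 12 mm along the rail, 24 mm wide, 24 mm high, centre 48 mm above the counter (bottom 36, top 60), nothing beside it. Moves with the rail; axes as the stapler's. With the rail home its front face is 15 mm in front of the nose
- rail_seat (a point): Where the strip's centre belongs, its front end at the front stop: 46.5 mm above the counter, 45 mm from rail_grip along the stapler's x. Moves with the rail; axes as the stapler's. Rail: steel floor 14 mm wide, top 41 mm up; on it a round-topped centre bar 6.8 mm wide, 8.4 mm high, for the strip to straddle; no side walls. The strip may be set down up to 20 mm further back: the follower brings it forward
- follower (a joint): How far the red spring follower in the channel has been pushed back (m): 0 at rest, with its face 6 mm inside the nose; about 0.062 when the rail is home with the full strip. Spring 50 N/m, 2.5 N at rest
- strip_centre (a point): Centre of the full strip of steel staples, half-way up: 64 mm long (x), 13 mm wide (y), 11 mm high (z), an upside-down channel of two 2 mm legs 9 mm apart inside under a 2 mm crown, open at both ends and below, either end first. 11 to 21 g. Lies crown up on the red pad
- stub_centre (a point): Centre of the short leftover strip, same section, 40 mm long: not wanted, to be left lying
- pad: Red velvet work pad, fixed, 320 by 280 mm (x, y), 12 mm thick, origin under its centre; the two strips lie in its middle
- watch: Dark watch case without strap on the pad, 41 mm across, 11 mm high, origin under its centre; leave alone
- barTool: Steel spring-bar tool on the pad, 120 mm long (x), 9 mm thick, origin under its centre; leave alone
- mallet: Wooden mallet on the far side of the counter: head 76 mm long (x) and 40 mm thick, origin under the head's centre, handle 19 mm thick running 195 mm along y; leave alone
- pliers: Pliers with red handles, 150 mm long (x), 14 mm high, lying to the right near the robot; leave alone
- loupe: Black eye loupe, 36 mm across, 32 mm high, between the robot and the pad; leave alone
- tin: Open blue tin of small tools, 105 by 160 mm (x, y), 38 mm high, beyond the stapler on the right; leave alone
- stapleBox: Open cardboard box of spare strips, 62 by 80 mm (x, y), 28 mm high, between the robot and the stapler's nose; leave alone
Things that resemble listed ones, but are neither listed nor needed, are in the scene too. What is shaped like the part that bears strip_centre but green is not meant.

How it is judged (in metres and radians):
On the way, in this order (a step that is already met when the one before it is completed fails the run):
1. the rail is drawn out to its stop (at least 90 mm), still empty (value of joint rail above 0.09 m and distance between strip_centre and rail_seat above 0.04 m), for 0.1 s.
2. the full strip sits astride the centre bar, down on the rail, with the rail still out, and the fingers have let it go (value of joint rail above 0.07 m and z of strip_centre in the frame of rail_seat between -0.003 and 0.002 m and y of strip_centre in the frame of rail_seat between -0.003 and 0.003 m and x of strip_centre in the frame of rail_seat between -0.004 and 0.026 m and contact force between the fingers and strip below 0.1 N), for 0.1 s.
At the end, for the whole second after the job is handed in: The rail is latched shut (within 3 mm of home) and stays so with nothing pushing it; the full strip is inside, crown up, within 5 mm of its seat at the front of the rail and in line with it to 0.1 rad, at rest (value of joint rail below 0.003 m and velocity of joint rail below 0.01 m/s and distance between strip_centre and rail_seat below 0.005 m and angle between the x axis of strip_centre and the x axis of rail_seat, either way round below 0.1 rad and angle between strip_centre's own z axis and vertical below 0.1 rad and linear speed of strip below 0.02 m/s); the robot touches nothing.
It fails at once if a bystander is shoved: the leftover strip, watch, bar tool, mallet, pliers, loupe, tin or staple box moved more than 25 mm (distance of any of stub_centre, watch, barTool, mallet, pliers, loupe, tin, stapleBox from where it was at the start of the episode above 0.025 m).
It also fails if it takes over 62 s, if anything falls off the work surface, if the arm or the gripper's body presses on something with over 40 N, if the wrist force passes 120 N, or if a joint passes its speed limit or range.

## Robot

A 6-joint arm with a two-finger parallel gripper is mounted at the origin on the work surface. World frame = base frame: x ahead of the robot, y to its left, z up, the work surface at z = 0. Lengths are in mm, angles in rad, forces in N, time in s.
With the tool pointing down it reaches from about 300 to 775 mm from the base axis. Payload 14.6 kg.
Tool frame: the origin (TCP) lies at the very end of the fingers, on their centre line; the grasp point (between the pads) lies 19 mm behind it; z points along the fingers, y is the line along which they close (so a half turn about z gives the same grasp; the last joint's range is limited). The gripper opens to 94 mm and grips with 3 to 60 N. Pads are 16 mm wide; open, the fingers measure 119 mm over their backs; the gripper's body (75 mm by 177 mm) begins 78 mm behind the grasp point.
Start: joints at [-1.176, 0.3, 1.521, -0, 1.321, -0.067], TCP at [245.05, -492.382, 205.446] pointing down, gripper open.
Joint ranges: [-3.03, 3.03], [-0.79, 2.21], [0.23, 2.52], [-1.04, 4.18], [0, 3.07], [-2.55, 2.55]. Speed limits (rad/s): [2.22, 2.22, 2.57, 3.14, 3.14, 3.14].

## Interface

Orientations are given as [roll, pitch, yaw] about the fixed x, y, z axes, in that order (R = Rz(yaw) Ry(pitch) Rx(roll)).
In Python, from cell import manip, eyes, ticket gives the robot as it stands. The module is installed in compiled form; this text tells all that it offers.
- The arm moves only by the tool arm_command, never from a script. Its argument "plan" is a list of rows, each a list of 5 numbers: the opening, from -1 (shut) to 1 (fully open), then the shift along the tool's x, y, z in m, then the turn about the tool's z in rad. In form: [[jaw, dx, dy, dz, roll], ...]. A call has 1 to 20 rows; each row shifts and turns the commanded pose from where the row before left it, along the tool's axes as they then stand; what a row does not reach is not made up. A row lasts 1/8 s, in which the tool goes at most 62.5 mm and 10.7 degrees, less where a joint would pass 70% of its speed; a pose out of reach is approached as far as the arm can. A call is refused whole if a number of a shift passes 0.0625 or a number of a turn 0.188, either way. A call with a gripper value outside its range is refused whole. The fingers move at their own pace and stop on an object; "newtons" is the grip in N (left out, the last holds). Time passes only in rows, so rows that do not move let the fingers close. It gives the time, the measured TCP pose, the force, the opening and the grip force at its end, in the units of the state.
- manip.read_state(): the state, without advancing time (a new reading comes with each control period).
- eyes.camera(name): name is "scene" or "top"; returns a dict with "img" (400x640x3 uint8, blue, green, red), "z_map" (400x640 float32, mm along the optical axis (not along the pixel's ray), 0 where there is no reading), "fx", "fy", "cx", "cy" (pixels), "eye" and "orientation" of the camera in the world. Camera axes: x right, y down, z forward; pixel columns grow to the right and rows downward; lengths in mm; the calibration is good to about 2 mm. A picture is of the moment at which its call begins.
- ticket.sign_off(): hands the job in; it is judged then, once.
The state is a dict: "clock": time; "joints": joint angles; "qd": joint speeds; "effort": joint torques, N m; "eef_pos": TCP position; "eef_rot": TCP orientation; "wrist_force": force on the tool from outside, world axes, zero at the start; "moment": the same for the moment, N m; "finger_gap": finger opening in mm; "finger_force": force on a finger pad.
Only numpy, scipy, OpenCV 4.12 (cv2) and the standard library are available. Lean on these libraries where they do the work, as an engineer would, in place of code of your own. Each camera call takes 0.05 s, during which the arm holds its last target. There are 200 camera calls.

## Working session

There is one attempt and no reset: what is moved stays moved. The work goes in short steps, Python scripts to look and compute and a tool call to move; the robot and the scene stay as the last step left them, time stands still between calls to the robot, and variables do not carry over. Pictures are saved under pics/ and viewed, at most 10 in all, crops included, and the job is handed in when it is done.

Besides the shell and the picture viewer there is one more tool, called after ">>>" by a JSON object that holds its "api" and its "payload", one argument or row to a line. arm_command: Moves the arm, as the interface text tells. Its arguments: {"type":"object","properties":{"plan":{"type":"array"},"newtons":{"type":"number"}},"required":["plan"]}

```bash
mkdir -p pics; cat > h.py <<'E'
import numpy as np, cv2
from cell import manip, eyes, ticket
from scipy.spatial.transform import Rotation as R
def rot(o):
    o=np.array(o,float)
    return o if o.shape==(3,3) else (R.from_quat(o).as_matrix() if o.size==4 else R.from_euler('xyz',o).as_matrix())
def ray(c,u,v):
    d=np.stack([(np.asarray(u)-c['cx'])/c['fx'],(np.asarray(v)-c['cy'])/c['fy'],np.ones_like(np.asarray(u,float))],-1)
    return d@rot(c['orientation']).T
def plane(c,u,v,z):
    d=ray(c,u,v); e=np.array(c['eye'],float)
    return e+d*((z-e[2])/d[...,2])[...,None]
def cloud(c):
    v,u=np.mgrid[:400,:640]
    return np.array(c['eye'])+ray(c,u,v)*c['z_map'][...,None]
E
python3 - <<'E'
from h import *
print(manip.read_state())
for n in('scene','top'):
    c=eyes.camera(n); np.save(n,c,allow_pickle=True)
    cv2.imwrite(f'pics/{n}0.png',c['img']); print(n,{k:c[k] for k in c if k not in('img','z_map')})
E
```

```text
{'clock': 0.0, 'joints': array([-1.17559268e+00,  3.00470514e-01,  1.52160201e+00, -1.84818580e-05,
        1.32069514e+00, -6.66006124e-02]), 'qd': array([ 0.00132658,  0.00046539,  0.00010467, -0.00143426, -0.00090668,
        0.00057049]), 'effort': array([-3.78014665e-04, -5.31809378e+01, -3.52739060e+01,  7.07588461e-02,
        2.43675703e-02, -5.70044585e-05]), 'eef_pos': array([ 244.94841997, -492.14049957,  204.87779887]), 'eef_rot': array([-3.14041906e+00, -6.03369090e-05,  4.61808810e-01]), 'wrist_force': array([-0.36538288,  0.36617757,  0.37576865]), 'moment': array([ 0.03087808, -0.0049611 ,  0.04713532]), 'finger_force': 0.0, 'finger_gap': 94.07352864104176}
scene {'fx': 452.1063320943349, 'fy': 452.1063320943349, 'cx': 320.0818499623829, 'cy': 196.3367280739613, 'eye': array([1201.47514171,   64.40790242, 1009.9828937 ]), 'orientation': array([-2.52712438, -0.01030626,  1.67996452])}
top {'fx': 404.2277246004061, 'fy': 404.2277246004061, 'cx': 316.7060173885394, 'cy': 196.52766173758167, 'eye': array([ 423.79221729,   13.24254099, 1084.33835138]), 'orientation': array([-3.04405116, -0.01409446, -1.59774448])}
```

View pics/scene0.png

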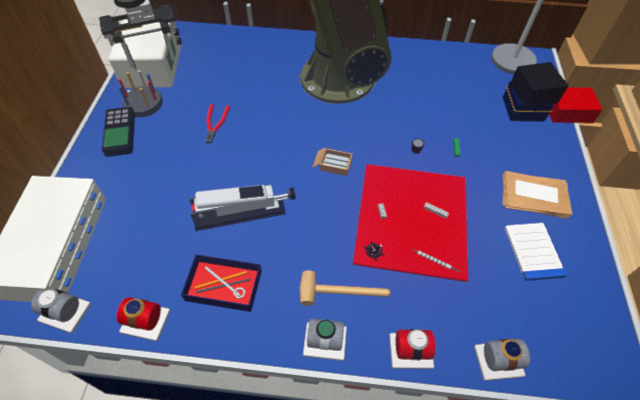

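View pics/top0.png

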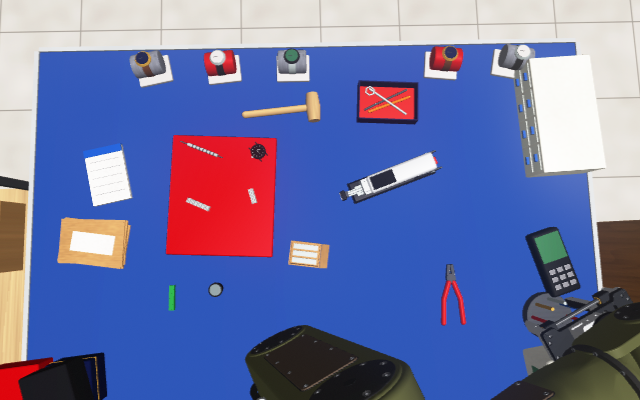

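The scene view shows the stapler at about (240,205) with its black grip at (291,194), the full strip at (436,210) and the stub at (382,210). In the top view the stapler is at (390,178), the grip at (344,195), the full strip at (198,204) and the stub at (252,196).

```bash
python3 - <<'E'
from h import *
S=np.load('scene.npy',allow_pickle=True).item(); T=np.load('top.npy',allow_pickle=True).item()
for n,c,boxes in(('scene',S,dict(strip=(415,195,460,225),stub=(370,198,395,225))),('top',T,dict(strip=(178,190,218,220),stub=(240,182,264,212)))):
    P=cloud(c); hsv=cv2.cvtColor(c['img'],cv2.COLOR_BGR2HSV)
    for k,(a,b,d,e) in boxes.items():
        m=np.zeros((400,640),np.uint8); m[b:e,a:d]=(hsv[b:e,a:d,1]<150)*255
        nn,lab,st,cen=cv2.connectedComponentsWithStats(m); i=1+np.argmax(st[1:,4]); v,u=np.nonzero(lab==i)
        p=plane(c,u,v,23.)[:,:2]; r=cv2.minAreaRect(p.astype(np.float32))
        bx=cv2.boxPoints(r); e1=bx[1]-bx[0]; e2=bx[2]-bx[1]; L=e1 if np.hypot(*e1)>np.hypot(*e2) else e2
        print(n,k,len(u),'c',np.round(r[0],1),'size',np.round(r[1],1),'ang',round(np.arctan2(L[1],L[0]),3),'z med',np.median(P[lab==i][:,2]).round(1), 'cloud xy',np.median(P[lab==i],0).round(1))
# stapler from cloud
for n,c,(a,b,d,e) in(('scene',S,(180,170,305,240)),('top',T,(330,140,450,210))):
    P=cloud(c)[b:e,a:d].reshape(-1,3)
    print(n,'counter z',np.median(P[:,2]).round(1))
    for lo,hi in((8,25),(30,62),(62,120)):
        q=P[(P[:,2]>lo)&(P[:,2]<hi)]; 
        r=cv2.minAreaRect(q[:,:2].astype(np.float32)); bx=cv2.boxPoints(r)
        e1=bx[1]-bx[0]; e2=bx[2]-bx[1]; L=e1 if np.hypot(*e1)>np.hypot(*e2) else e2
        print(lo,len(q),'c',np.round(r[0],1),'size',np.round(r[1],1),'ang',np.arctan2(L[1],L[0]).round(3),'zmax',q[:,2].max().round(1))
A=cv2.resize(S['img'][170:240,185:305],None,fx=6.5,fy=6.5,interpolation=cv2.INTER_CUBIC)
cv2.imwrite('pics/crop_s.png',A)
A=cv2.resize(T['img'][140:210,330:450],None,fx=6.5,fy=6.5,interpolation=cv2.INTER_CUBIC)
cv2.imwrite('pics/crop_t.png',A)
E
```

```text
scene strip 179 c [515.8 304.8] size [65.4 22.5] ang 1.142 z med 22.3 cloud xy [515.  305.9  22.3]
scene stub 93 c [532.9 163.9] size [44.8 16.9] ang 0.243 z med 22.5 cloud xy [533.3 164.4  22.5]
top strip 132 c [516.  307.7] size [65.4 13.7] ang 1.142 z med 23.0 cloud xy [515.7 307.3  23. ]
top stub 91 c [534.6 166.1] size [40.4 15.3] ang 0.276 z med 21.8 cloud xy [534.5 165.8  21.8]
scene counter z 1.6
8 693 c [ 588.5 -202. ] size [ 37.6 235.3] ang -1.165 zmax 24.9
30 669 c [ 574.5 -190. ] size [ 48.8 267.1] ang -1.276 zmax 61.8
62 1623 c [ 571.  -193.4] size [ 52.3 261.7] ang -1.253 zmax 104.9
top counter z 0.1
8 336 c [ 573.2 -205. ] size [ 53.6 230.1] ang -1.237 zmax 24.4
30 186 c [ 565.1 -190.7] size [ 45.1 265.6] ang -1.223 zmax 62.0
62 1446 c [ 568.3 -194.9] size [ 50.1 260.5] ang -1.226 zmax 104.0
```

View pics/crop_s.png

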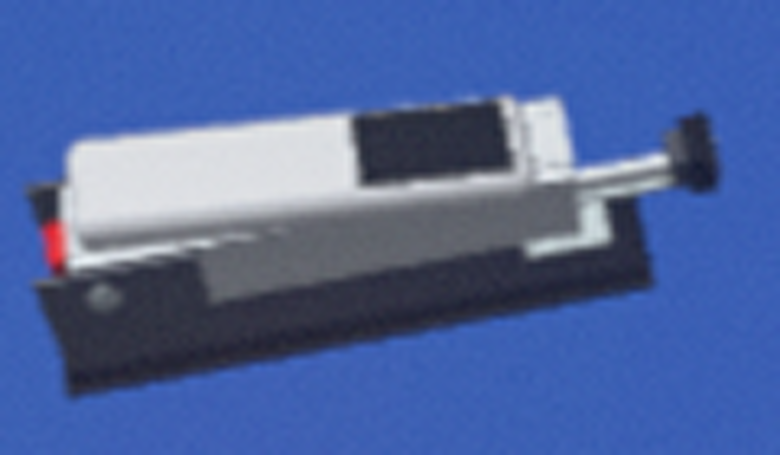

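View pics/crop_t.png

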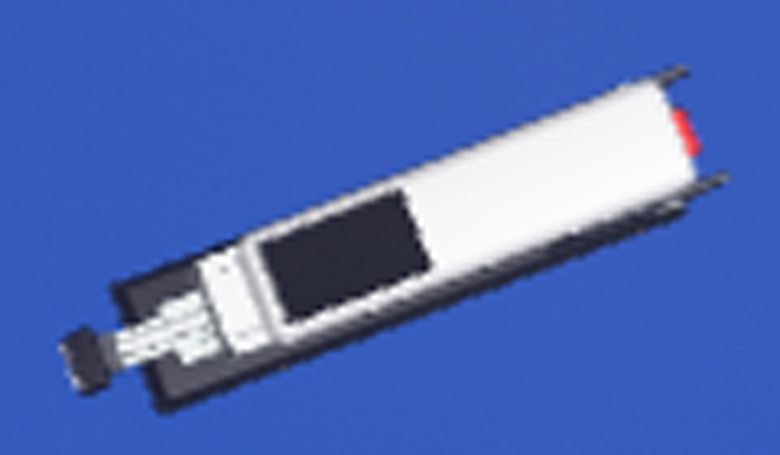

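```bash
cat > ax.py <<'E'
from h import *
def axis(c,box,n):
    a,b,d,e=box; P=cloud(c)[b:e,a:d]; I=c['img'][b:e,a:d]; hsv=cv2.cvtColor(I,cv2.COLOR_BGR2HSV)
    # base outline vs blue counter + head
    m=(P[...,2]>68); q=P[m]
    r=cv2.minAreaRect(q[:,:2].astype(np.float32)); bx=cv2.boxPoints(r); e1=bx[1]-bx[0]; e2=bx[2]-bx[1]
    L=e1 if np.hypot(*e1)>np.hypot(*e2) else e2; t=L/np.hypot(*L); t=t if t[1]<0 else -t
    for _ in range(4):
        nrm=np.array([-t[1],t[0]]); s=q[:,:2]@t; w=q[:,:2]@nrm; mids=[];ss=[];wd=[]
        for k in np.arange(np.percentile(s,5),np.percentile(s,95),8):
            ww=w[(s>=k)&(s<k+8)]
            if len(ww)>15: mids.append((np.percentile(ww,2)+np.percentile(ww,98))/2); ss.append(k+4); wd.append(np.ptp(np.percentile(ww,[2,98])))
        f=np.polyfit(ss,mids,1); a_=np.arctan2(t[1],t[0])+np.arctan(f[0]); t=np.array([np.cos(a_),np.sin(a_)])
    nrm=np.array([-t[1],t[0]])
    print(n,'ang',a_.round(4),'lateral',np.median(mids).round(1),'width',np.median(wd).round(1),'resid',np.std(mids-np.polyval(f,ss)).round(2),'s range',np.percentile(s,[0.5,99.5]).round(1))
    return t,nrm
if __name__=='__main__':
    S=np.load('scene.npy',allow_pickle=True).item(); T=np.load('top.npy',allow_pickle=True).item()
    for n,c,box in(('scene',S,(180,170,305,240)),('top',T,(330,140,450,210))):
        t,nr=axis(c,box,n)
        a,b,d,e=box; P=cloud(c)[b:e,a:d].reshape(-1,3); I=c['img'][b:e,a:d].reshape(-1,3).astype(int)
        s=P[:,:2]@t; w=P[:,:2]@nr; z=P[:,2]
        for lo,hi in((30,56),(56,63)):
            g=(z>lo)&(z<hi)&(I.max(1)<90)&(s<s[z>75].min()-10)
            print(' grip',lo,g.sum(),'s',np.percentile(s[g],[2,50,98]).round(1),'w',np.percentile(w[g],[2,50,98]).round(1))
        g=(z>36)&(z<54)&(I.min(1)>120)&(s<s[z>75].min()-2); print(' rail',g.sum(),'w',np.percentile(w[g],[2,50,98]).round(1),'z',np.percentile(z[g],[5,50,95]).round(1))
        g=(z>10)&(z<18)&(I.max(1)<90); print(' base s',np.percentile(s[g],[1,99]).round(1),'w',np.percentile(w[g],[1,99]).round(1))
E
python3 ax.py
```

```text
scene ang 2.0214 lateral 136.6 width 95.1 resid 7.91 s range [-1181.4  -543.6]Traceback (most recent call last):
  File "ax.py", line 25, in <module>
    print(' grip',lo,g.sum(),'s',np.percentile(s[g],[2,50,98]).round(1),'w',np.percentile(w[g],[2,50,98]).round(1))
                                 ~~~~~~~~~~~~~^^^^^^^^^^^^^^^^
    return _quantile_unchecked(
        a, q, axis, out, overwrite_input, method, keepdims, weights)
    return _ureduce(a,
                    func=_quantile_ureduce_func,
    ...<5 lines>...
                    overwrite_input=overwrite_input,
                    method=method)
    r = func(a, **kwargs)
    result = _quantile(arr,
                       quantiles=q,
    ...<2 lines>...
                       out=out,
                       weights=wgt)
    slices_having_nans = np.isnan(arr[-1, ...])
                                  ~~~^^^^^^^^^
IndexError: index -1 is out of bounds for axis 0 with size 0
```

```bash
sed -i "s/m=(P\[...,2\]>68)/m=(P[...,2]>68)\&(P[...,2]<112)/; s/z=P\[:,2\]$/z=P[:,2]; z=np.where(z<112,z,-9)/" ax.py; python3 ax.py
```

```text
scene ang -1.2216 lateral 469.7 width 41.8 resid 0.91 s range [300.5 504.1]
 grip 30 21 s [245.9 253.6 259.8] w [470.  478.7 481.7]
 grip 56 29 s [244.6 249.7 254.9] w [457.5 471.1 480. ]
 rail 55 w [465.1 470.7 474.6] z [38.8 47.  51.6]
 base s [277. 501.] w [462.9 496.3]
top ang -1.2376 lateral 474.4 width 43.2 resid 0.34 s range [290.9 492.9]
 grip 30 3 s [235.8 236.  245.5] w [462.5 464.4 468.7]
 grip 56 38 s [234.5 239.7 244.7] w [463.1 474.5 484.3]
 rail 74 w [467.7 473.7 481.3] z [37.6 44.6 50. ]
 base s [266.3 489.9] w [447.9 501.3]
```

>>> {"api": "arm_command", "payload": {
  "plan": [
    [0.0,0,0,0,-0.18],
    [0.0,0,0,0,-0.18]
  ],
  "newtons": 30
}}

```text
clock: 0.35
eef_pos: [245.0, -492.2, 205.1]
eef_rot: [-3.141, -0.0, 0.828]
wrist_force: [-0.6, 0.6, 0.3]
finger_gap: 77.4
finger_force: 0.0
```

>>> {"api": "arm_command", "payload": {
  "plan": [
    [0.0,0,0,0,-0.18],
    [0.0,0,0,0,-0.18],
    [0.0,0,0,0,-0.18],
    [0.0,0,0,0,-0.18],
    [0.0,0,0,0,-0.18],
    [0.0,0,0,0,-0.18],
    [0.0,0.034,0.045,0,0],
    [0.0,0.034,0.045,0,0],
    [0.0,0.034,0.045,0,0],
    [0.0,0.034,0.045,0,0],
    [0.0,0.034,0.045,0,0],
    [0.0,0.034,0.045,0,0],
    [0.0,0.034,0.045,0,0],
    [0.0,0.034,0.045,0.02,0],
    [0.0,0.032,0.044,0.03,0],
    [0.0,0,0,0.02,0],
    [0.0,0,0,0,0]
  ]
}}

```text
clock: 2.48
eef_pos: [527.6, -73.1, 134.0]
eef_rot: [-3.139, -0.002, 1.903]
wrist_force: [-1.1, -1.1, -0.6]
finger_gap: 47.3
finger_force: 0.0
```

>>> {"api": "arm_command", "payload": {
  "plan": [
    [0.0,0,0,0.04,0],
    [0.0,0,0,0.04,0],
    [0.0,0,0,0.02,0],
    [0.0,0,0,0.006,0],
    [0.0,0,0,0,0],
    [-1,0,0,0,0],
    [-1,0,0,0,0],
    [-1,0,0,0,0],
    [-1,0,0,0,0]
  ],
  "newtons": 15
}}

```text
clock: 3.6
eef_pos: [525.3, -74.5, 29.6]
eef_rot: [-3.134, -0.002, 1.902]
wrist_force: [-24.9, -9.0, 15.3]
finger_gap: 23.8
finger_force: 15.0
```

>>> {"api": "arm_command", "payload": {
  "plan": [
    [-1,0,-0.0026,-0.0015,0],
    [-1,0,0,0,0]
  ]
}}

```text
clock: 3.85
eef_pos: [525.0, -74.4, 30.2]
eef_rot: [-3.14, -0.001, 1.902]
wrist_force: [-2.5, -1.5, -13.2]
finger_gap: 24.2
finger_force: 15.0
```

>>> {"api": "arm_command", "payload": {
  "plan": [
    [-1,0,0,0.0007,0],
    [-1,0.012,0,0,0],
    [-1,0.012,0,0,0],
    [-1,0.012,0,0,0],
    [-1,0.01,0,0,0],
    [-1,0,0,0,0]
  ]
}}

```text
clock: 4.6
eef_pos: [509.6, -30.5, 30.1]
eef_rot: [-3.139, -0.001, 1.903]
wrist_force: [-9.5, -1.8, -3.2]
finger_gap: 23.7
finger_force: 15.0
```

>>> {"api": "arm_command", "payload": {
  "plan": [
    [-1,0.002,-0.001,-0.0003,0],
    [-1,0.002,0,0,0],
    [-1,0.002,0,0,0],
    [-1,0,0,0,0]
  ]
}}

```text
clock: 5.1
eef_pos: [507.7, -25.3, 30.2]
eef_rot: [-3.141, -0.001, 1.902]
wrist_force: [-1.3, 0.2, -16.0]
finger_gap: 24.0
finger_force: 15.0
```

```bash
python3 - <<'E'
from h import *
s=manip.read_state(); t=1.904; X=np.array([np.cos(t),np.sin(t)]);Y=np.array([np.sin(t),-np.cos(t)])
p=s['eef_pos']; print(p, 'F tool',s['wrist_force'][:2]@X,s['wrist_force'][:2]@Y,'M',s['moment'],'travel',(p[:2]-[525,-74.4])@X, (p[:2]-[525,-74.4])@Y)
E
```

```text
[507.6651982  -25.32512396  30.21672433] F tool 0.6110304277825761 -1.170430621863492 M [ 0.04535212  0.19703045 -0.02392647] travel 52.04545782854721 -0.33035040716878455
```

>>> {"api": "arm_command", "payload": {
  "plan": [
    [-1,0.002,0,0.0005,0],
    [-1,0.002,0,0,0],
    [-1,0,0,0,0]
  ]
}}

```text
clock: 5.48
eef_pos: [507.2, -23.5, 30.7]
eef_rot: [3.141, 0.003, 1.902]
wrist_force: [-3.6, -16.0, -8.1]
finger_gap: 24.1
finger_force: 15.0
```

```bash
cat > st.py <<'E'
from h import *
s=manip.read_state(); t=1.904; X=np.array([np.cos(t),np.sin(t)]);Y=np.array([np.sin(t),-np.cos(t)])
p=s['eef_pos']; print(p, 'F tool',s['wrist_force'][:2]@X,s['wrist_force'][:2]@Y,'M',s['moment'],'travel',(p[:2]-[525,-74.4])@X, (p[:2]-[525,-74.4])@Y)
E
python3 st.py
```

```text
[507.17754165 -23.49577165  30.72190451] F tool -13.95719707513483 -8.666863624601628 M [-2.74577162  0.56305377  0.08562593] travel 53.93369347501763 -0.19285530978096707
```

>>> {"api": "arm_command", "payload": {
  "plan": [
    [-1,-0.0014,-0.0008,0,0],
    [-1,0,0,0,0],
    [-1,0,0,0,0]
  ]
}}

```text
clock: 5.85
eef_pos: [507.1, -23.7, 30.7]
eef_rot: [3.14, 0.001, 1.902]
wrist_force: [0.2, -5.3, -4.0]
finger_gap: 23.7
finger_force: 15.0
```

```bash
python3 st.py
```

```text
[507.13313998 -23.66340466  30.70252541] F tool -5.046835260479517 -1.581593219632229 M [-0.97971264 -0.12907237  0.10854146] travel 53.78980293833591 -0.2896429516644846
```

>>> {"api": "arm_command", "payload": {
  "plan": [
    [0,0,0,0,0],
    [0,0,0,0,0],
    [0,0,0,-0.04,0],
    [0,0,0,-0.04,0],
    [0,0,0,0,0.152],
    [0,0,0,0,0.152],
    [0,0,0,0,0.152],
    [0,0,0,0,0.152],
    [0,0,0,0,0.154],
    [0,0.05,-0.022,0,0],
    [0,0.05,-0.022,0,0],
    [0,0.05,-0.022,0,0],
    [0,0.05,-0.022,0,0],
    [0,0.05,-0.022,0,0],
    [0,0.05,-0.021,0,0],
    [0,0.0036,0,0,0],
    [0,0,0,0,0]
  ]
}}

```text
clock: 7.98
eef_pos: [514.1, 306.9, 109.9]
eef_rot: [-3.141, 0.0, 1.14]
wrist_force: [0.8, 0.5, 0.3]
finger_gap: 46.8
finger_force: 0.0
```

```bash
python3 - <<'E'
from h import *
for n in('scene','top'):
    c=eyes.camera(n); np.save(n+'1',c,allow_pickle=True)
S,T=[np.load(n+'1.npy',allow_pickle=True).item()['img'] for n in('scene','top')]
A=cv2.resize(S[165:245,185:325],(770,440),interpolation=cv2.INTER_CUBIC)
cv2.imwrite('pics/s1.png',A)
# rail/grip after release, scene + top
for n,(a,b,d,e) in(('scene',(180,165,325,240)),('top',(300,140,450,225))):
    c=np.load(n+'1.npy',allow_pickle=True).item(); P=cloud(c)[b:e,a:d].reshape(-1,3); I=c['img'][b:e,a:d].reshape(-1,3).astype(int)
    t=1.908; X=np.array([np.cos(t),np.sin(t)]); Y=np.array([X[1],-X[0]]); z=P[:,2]; r=P[:,:2]-[507.1,-23.7]; s=r@X; w=r@Y
    g=(z>56)&(z<63)&(I.max(1)<90)&(s>-40)&(s<30); print(n,'grip',g.sum(),'s',np.percentile(s[g],[2,50,98]).round(1),'w',np.percentile(w[g],[2,50,98]).round(1))
    for lo,hi in((-30,-8),(-52,-30),(-75,-52)):
        g=(z>36)&(z<54)&(I.min(1)>110)&(s>lo)&(s<hi); print(' rail',lo,g.sum(),'w',np.percentile(w[g],[2,50,98]).round(1) if g.any() else '')
E
```

```text
scene grip 29 s [-9.  -0.6  4. ] w [-9.3  5.1 13.5]
 rail -30 28 w [-2.1  3.3  7.2]
 rail -52 36 w [-2.   3.4  8.2]
 rail -75 37 w [-2.2  2.9  8.4]
top grip 37 s [-4.1  1.2  6.5] w [-9.1  1.5 12.6]
 rail -30 38 w [-4.1  2.2  8.9]
 rail -52 45 w [-4.   1.8  9.3]
 rail -75 48 w [-4.1  2.3  9.2]
```

>>> {"api": "arm_command", "payload": {
  "plan": [
    [0,0,0,0.04,0],
    [0,0,0,0.04,0],
    [0,0,0,0.012,0],
    [0,0,0,0.004,0],
    [0,0,0,0,0]
  ]
}}

```text
clock: 8.7
eef_pos: [514.9, 307.3, 15.3]
eef_rot: [3.141, -0.001, 1.139]
wrist_force: [-0.4, -0.8, -0.4]
finger_gap: 46.9
finger_force: 0.0
```

>>> {"api": "arm_command", "payload": {
  "plan": [
    [-1,0,0,0,0],
    [-1,0,0,0,0],
    [-1,0,0,0,0],
    [-1,0,0,0,0],
    [-1,0,0,0,0]
  ],
  "newtons": 12
}}

```text
clock: 9.32
eef_pos: [514.3, 307.2, 14.2]
eef_rot: [3.142, -0.0, 1.14]
wrist_force: [-1.1, -0.2, 1.5]
finger_gap: 13.1
finger_force: 12.0
```

>>> {"api": "arm_command", "payload": {
  "plan": [
    [-1,0,0,-0.02,0],
    [-1,0,0,-0.04,0],
    [-1,0,0,-0.036,0],
    [-1,0,0,0,-0.154],
    [-1,0,0,0,-0.154],
    [-1,0,0,0,-0.154],
    [-1,0,0,0,-0.154],
    [-1,0,0,0,-0.152],
    [-1,-0.045,-0.0145,0,0],
    [-1,-0.045,-0.0145,0,0],
    [-1,-0.045,-0.0145,0,0],
    [-1,-0.045,-0.0145,0,0],
    [-1,-0.045,-0.0145,0,0],
    [-1,-0.045,-0.0145,0,0],
    [-1,-0.045,-0.0145,0,0],
    [-1,-0.048,-0.0149,0,0],
    [-1,0,0,0,0],
    [-1,0,0,0,0]
  ]
}}

```text
clock: 11.58
eef_pos: [524.5, -73.5, 110.8]
eef_rot: [3.141, 0.0, 1.908]
wrist_force: [0.4, 0.9, 0.2]
finger_gap: 13.0
finger_force: 12.0
```

```bash
cat > chk.py <<'E'
from h import *
import sys
t=1.908; X=np.array([np.cos(t),np.sin(t)]); Y=np.array([X[1],-X[0]])
s=manip.read_state(); p=s['eef_pos']; r=p[:2]-[507.1,-23.7]
print('eef',p.round(2),'rot',s['eef_rot'].round(4),'s',(r@X).round(2),'w',(r@Y).round(2),'gap',round(s['finger_gap'],2),'F',s['wrist_force'].round(1),'M',s['moment'].round(2))
E
python3 chk.py; python3 - <<'E'
from h import *
c=eyes.camera('scene'); np.save('scene2',c,allow_pickle=True)
cv2.imwrite('pics/s2.png',cv2.resize(c['img'][140:240,200:340],(770,550),interpolation=cv2.INTER_CUBIC))
E
```

```text
eef [524.52 -73.52 110.85] rot [3.1408e+00 2.0000e-04 1.9075e+00] s -52.78 w -0.04 gap 13.02 F [0.4 0.9 0.2] M [ 0.02 -0.08 -0.05]
```

View pics/s2.png

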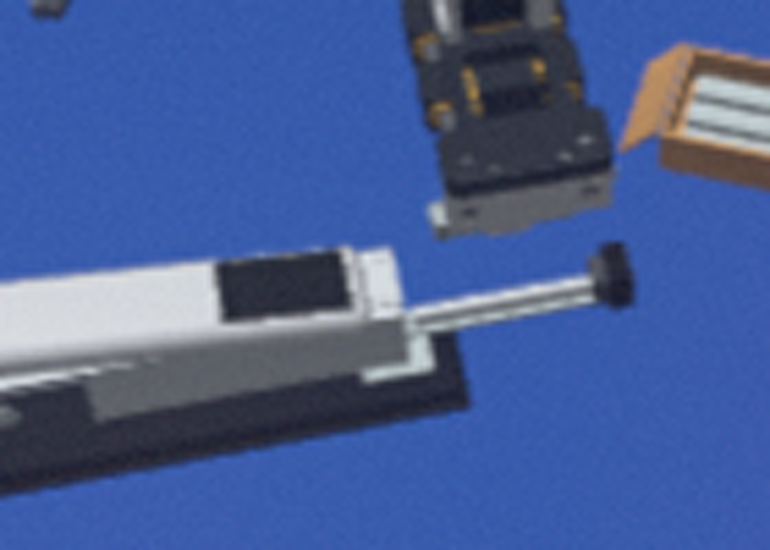

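```bash
python3 - <<'E'
from h import *
c=np.load('scene2.npy',allow_pickle=True).item()
t=1.908; X=np.array([np.cos(t),np.sin(t),0]); e=np.array(c['eye'])
for k in(-32,0,32):
  for z in(110,119.6):
    q=(np.array([524.5,-73.5,z])+k*X-e)@rot(c['orientation']); u=q[0]/q[2]*c['fx']+c['cx']; v=q[1]/q[2]*c['fy']+c['cy']
    print(k,z,round((u-200)*5.5),round((v-140)*5.5))
P=cloud(c)
for u,v in((438,220),(460,215),(520,210),(560,200),(600,190),(600,170),(530,175)): print(u,v,P[140+int(v/5.5),200+int(u/5.5)].round(1))
E
```

```text
-32 110 431 226
-32 119.6 430 213
0 110 501 214
0 119.6 500 201
32 110 570 202
32 119.6 569 189
438 220 [ 539.6 -100.9  120.9]
460 215 [609.4 -74.2 219.7]
520 210 [602.4 -50.9 217.7]
560 200 [598.2 -35.8 221.9]
600 190 [589.8 -19.1 220.9]
600 170 [597.7 -17.9 245. ]
530 175 [609.6 -44.3 252.6]
```

>>> {"api": "arm_command", "payload": {
  "plan": [
    [-1,0,0,0.03,0],
    [-1,0,0,0.02,0],
    [-1,0,0,0.007,0],
    [-1,0,0,0,0],
    [-1,0,0,0,0]
  ]
}}

```text
clock: 12.25
eef_pos: [524.9, -73.7, 53.9]
eef_rot: [3.141, 0.001, 1.908]
wrist_force: [0.5, 0.2, -0.3]
finger_gap: 13.0
finger_force: 12.0
```

```bash
python3 chk.py
```

```text
eef [524.87 -73.7   53.94] rot [3.1405e+00 6.0000e-04 1.9082e+00] s -53.06 w 0.23 gap 12.97 F [ 0.5  0.2 -0.3] M [-0.05 -0.16 -0.01]
```

>>> {"api": "arm_command", "payload": {
  "plan": [
    [-1,0,-0.0002,0.002,0],
    [-1,0,0,0.002,0],
    [-1,0,0,0.002,0],
    [-1,0,0,0,0]
  ]
}}

```text
clock: 12.75
eef_pos: [524.1, -74.0, 46.9]
eef_rot: [-3.141, -0.0, 1.908]
wrist_force: [-0.1, -0.4, -0.5]
finger_gap: 12.7
finger_force: 12.0
```

```bash
python3 chk.py
```

```text
eef [524.14 -73.95  46.87] rot [-3.1413e+00 -2.0000e-04  1.9078e+00] s -53.06 w -0.55 gap 12.73 F [-0.1 -0.4 -0.5] M [-0.09 -0.12  0.01]
```

>>> {"api": "arm_command", "payload": {
  "plan": [
    [-1,0,0.0002,0.002,0],
    [-1,0,0,0.001,0],
    [-1,0,0,0.001,0],
    [-1,0,0,0,0]
  ]
}}

```text
clock: 13.25
eef_pos: [524.5, -73.9, 43.2]
eef_rot: [3.141, 0.0, 1.908]
wrist_force: [-1.3, 0.3, 1.3]
finger_gap: 13.0
finger_force: 12.0
```

```bash
python3 chk.py
```

```text
eef [524.46 -73.92  43.16] rot [3.1415e+00 1.0000e-04 1.9078e+00] s -53.13 w -0.23 gap 12.98 F [-1.3  0.3  1.3] M [-0.06 -0.03  0.01]
```

>>> {"api": "arm_command", "payload": {
  "plan": [
    [-0.3,0,0,0,0],
    [-0.3,0,0,0,0],
    [-0.3,0,0,0,0],
    [-0.3,0,0,-0.005,0],
    [-0.3,0,0,-0.03,0],
    [-0.3,0,0,-0.045,0],
    [-1,0.06,0,0,0],
    [-1,0.04,0,0,0],
    [-1,0,0,0,0]
  ]
}}

```text
clock: 14.38
eef_pos: [490.8, 22.3, 123.6]
eef_rot: [3.141, 0.0, 1.911]
wrist_force: [0.2, -0.5, -0.0]
finger_gap: 6.4
finger_force: 0.0
```

```bash
python3 chk.py; python3 - <<'E'
from h import *
c=eyes.camera('scene'); np.save('scene3',c,allow_pickle=True)
cv2.imwrite('pics/s3.png',cv2.resize(c['img'][150:240,220:340],(780,585),interpolation=cv2.INTER_CUBIC))
P=cloud(c)[150:240,220:340].reshape(-1,3); I=c['img'][150:240,220:340].reshape(-1,3).astype(int)
t=1.908; X=np.array([np.cos(t),np.sin(t)]); Y=np.array([X[1],-X[0]]); z=P[:,2]; r=P[:,:2]-[507.1,-23.7]; s=r@X; w=r@Y
for lo,hi in((-22,-8),(-30,-22),(-50,-30),(-70,-50),(-84,-70)):
    g=(z>38)&(z<60)&(I.min(1)>60)&(s>lo)&(s<hi)&(abs(w)<15); print(lo,g.sum(),'w',np.percentile(w[g],[2,50,98]).round(1),'z',np.percentile(z[g],[2,50,90]).round(1))
E
```

```text
eef [490.8   22.27 123.63] rot [3.141  0.     1.9106] s 48.77 w -0.17 gap 6.44 F [ 0.2 -0.5 -0. ] M [ 0.01 -0.1   0.05]
-22 26 w [-5.9  2.7  7.8] z [39.4 49.1 56. ]
-30 22 w [-5.9  5.3  7.6] z [40.8 51.5 53.8]
-50 59 w [-6.8  4.8  8.9] z [38.8 50.7 53.3]
-70 53 w [-5.9  4.6  8.2] z [38.8 50.8 54. ]
-84 40 w [-6.2  5.3  8.7] z [39.9 50.3 53.5]
```

View pics/s3.png

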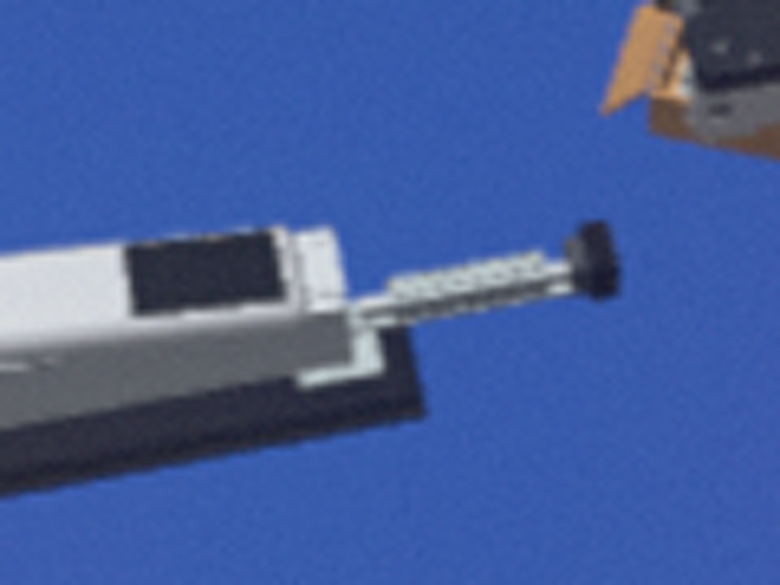

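The crop shows the strip astride the bar at about (390–545, 260–320), level, in line with the rail, and clear of the grip at (595,260). Next I push the rail from the front with the fingers closed.

>>> {"api": "arm_command", "payload": {
  "plan": [
    [-1,0,0,0.04,0],
    [-1,0,0,0.035,0],
    [-1,0,0,0.009,0],
    [-1,0,0,0,0],
    [-1,-0.02,0,0,0],
    [-1,-0.008,0,0,0],
    [-1,-0.006,0,0,0],
    [-1,-0.006,0,0,0],
    [-1,-0.006,0,0,0],
    [-1,0,0,0,0]
  ],
  "newtons": 30
}}

```text
clock: 15.68
eef_pos: [506.6, -23.2, 39.0]
eef_rot: [-3.142, 0.0, 1.907]
wrist_force: [-0.5, -0.1, 0.3]
finger_gap: 0.4
finger_force: 0.0
```

```bash
python3 chk.py
```

```text
eef [506.61 -23.2   39.04] rot [-3.1415  0.      1.9075] s 0.63 w -0.29 gap 0.38 F [-0.5 -0.1  0.3] M [-0.   -0.14  0.  ]
```

>>> {"api": "arm_command", "payload": {
  "plan": [
    [-1,-0.008,0,0,0],
    [-1,-0.008,0,0,0],
    [-1,-0.008,0,0,0],
    [-1,-0.008,0,0,0],
    [-1,-0.008,0,0,0],
    [-1,0,0,0,0]
  ]
}}

```text
clock: 16.42
eef_pos: [519.9, -61.2, 39.0]
eef_rot: [3.141, 0.0, 1.907]
wrist_force: [-0.2, 3.7, -1.6]
finger_gap: 0.5
finger_force: 1.4
```

```bash
python3 chk.py; python3 - <<'E'
from h import *
c=eyes.camera('scene'); np.save('scene4',c,allow_pickle=True)
cv2.imwrite('pics/s4.png',cv2.resize(c['img'][150:240,220:340],(780,585),interpolation=cv2.INTER_CUBIC))
E
```

```text
eef [519.94 -61.17  38.98] rot [3.1415e+00 1.0000e-04 1.9072e+00] s -39.61 w -0.28 gap 0.53 F [-0.2  3.7 -1.6] M [ 0.55 -0.07 -0.04]
```

View pics/s4.png

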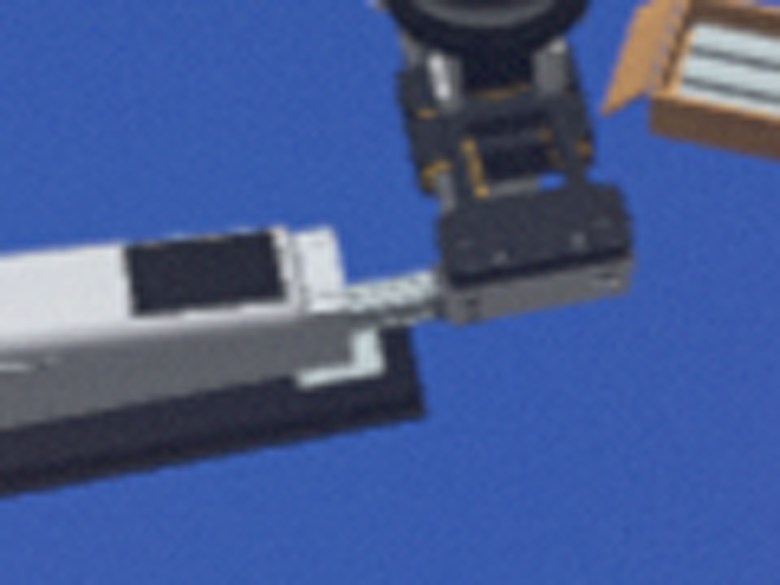

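The strip is entering the mouth in line at about (350–435, 290), and the spring force of about 3.6 N has begun.

>>> {"api": "arm_command", "payload": {
  "plan": [
    [-1,-0.006,0,0,0],
    [-1,-0.006,0,0,0],
    [-1,-0.006,0,0,0],
    [-1,-0.006,0,0,0],
    [-1,-0.006,0,0,0],
    [-1,0,0,0,0]
  ]
}}

```text
clock: 17.23
eef_pos: [529.8, -89.2, 39.0]
eef_rot: [-3.142, -0.0, 1.908]
wrist_force: [-0.7, 5.5, -1.1]
finger_gap: 0.7
finger_force: 2.2
```

```bash
python3 chk.py
```

```text
eef [529.79 -89.22  38.99] rot [-3.1416e+00 -2.0000e-04  1.9076e+00] s -69.34 w -0.27 gap 0.69 F [-0.7  5.5 -1.1] M [ 0.88 -0.01 -0.  ]
```

>>> {"api": "arm_command", "payload": {
  "plan": [
    [-1,-0.003,0,0,0],
    [-1,-0.003,0,0,0],
    [-1,-0.003,0,0,0],
    [-1,0,0,0,0]
  ]
}}

```text
clock: 17.73
eef_pos: [532.9, -97.9, 39.1]
eef_rot: [3.141, 0.001, 1.908]
wrist_force: [-0.1, 0.3, 0.3]
finger_gap: 0.4
finger_force: 0.0
```

>>> {"api": "arm_command", "payload": {
  "plan": [
    [-1,-0.001,0,0,0],
    [-1,-0.001,0,0,0],
    [-1,0,0,0,0]
  ]
}}

```text
clock: 18.1
eef_pos: [533.3, -99.2, 39.2]
eef_rot: [3.142, -0.0, 1.908]
wrist_force: [-1.4, 4.8, 2.9]
finger_gap: 0.3
finger_force: 2.4
```

>>> {"api": "arm_command", "payload": {
  "plan": [
    [-1,-0.001,0,0,0],
    [-1,-0.001,0,0,0],
    [-1,0,0,0,0]
  ]
}}

```text
clock: 18.48
eef_pos: [534.0, -101.0, 39.2]
eef_rot: [3.142, -0.0, 1.908]
wrist_force: [-2.4, 5.8, 2.6]
finger_gap: 0.2
finger_force: 2.8
```

```bash
python3 chk.py
```

```text
eef [ 533.98 -101.     39.19] rot [ 3.1416e+00 -4.0000e-04  1.9079e+00] s -81.84 w -0.21 gap 0.21 F [-2.4  5.8  2.6] M [0.92 0.21 0.02]
```

>>> {"api": "arm_command", "payload": {
  "plan": [
    [-1,-0.001,0,0,0],
    [-1,0,0,0,0]
  ]
}}

```text
clock: 18.73
eef_pos: [534.2, -101.7, 39.2]
eef_rot: [-3.141, -0.001, 1.908]
wrist_force: [-2.7, 8.0, 3.9]
finger_gap: 0.3
finger_force: 3.9
```

>>> {"api": "arm_command", "payload": {
  "plan": [
    [-1,-0.001,0,0,0],
    [-1,0,0,0,0]
  ]
}}

```text
clock: 18.98
eef_pos: [534.2, -101.8, 39.2]
eef_rot: [-3.141, -0.002, 1.908]
wrist_force: [-4.8, 13.5, 6.4]
finger_gap: 0.6
finger_force: 7.4
```

```bash
python3 chk.py
```

```text
eef [ 534.24 -101.83   39.21] rot [-3.141e+00 -2.400e-03  1.908e+00] s -82.71 w -0.24 gap 0.6 F [-4.8 13.5  6.4] M [ 2.49  0.81 -0.05]
```

>>> {"api": "arm_command", "payload": {
  "plan": [
    [-1,0.001,0,0,0],
    [-1,0.001,0,0,0],
    [-1,0.002,0,0,0],
    [-1,0.005,0,0,0],
    [-1,0.04,0,0,0],
    [-1,0.05,0,0,0],
    [-1,0,0,-0.03,0],
    [-1,0,0,0,0]
  ]
}}

```text
clock: 19.98
eef_pos: [503.0, -9.5, 70.8]
eef_rot: [3.138, 0.002, 1.909]
wrist_force: [-0.3, -0.2, -0.7]
finger_gap: 0.2
finger_force: 0.0
```

```bash
python3 - <<'E'
from h import *
c=eyes.camera('scene'); 
cv2.imwrite('pics/s5.png',cv2.resize(c['img'][150:240,220:340],(780,585),interpolation=cv2.INTER_CUBIC))
P=cloud(c)[165:240,200:325].reshape(-1,3); I=c['img'][165:240,200:325].reshape(-1,3).astype(int)
t=1.908; X=np.array([np.cos(t),np.sin(t)]); Y=np.array([X[1],-X[0]]); z=P[:,2]; r=P[:,:2]-[507.1,-23.7]; s=r@X; w=r@Y
g=(z>56)&(z<63)&(I.max(1)<90)&(s>-110)&(s<10)&(abs(w)<18); print('grip s',g.sum(),np.percentile(s[g],[2,50,98]).round(1))
E
```

```text
grip s 34 [-101.5  -94.5  -88.5]
```

View pics/s5.png

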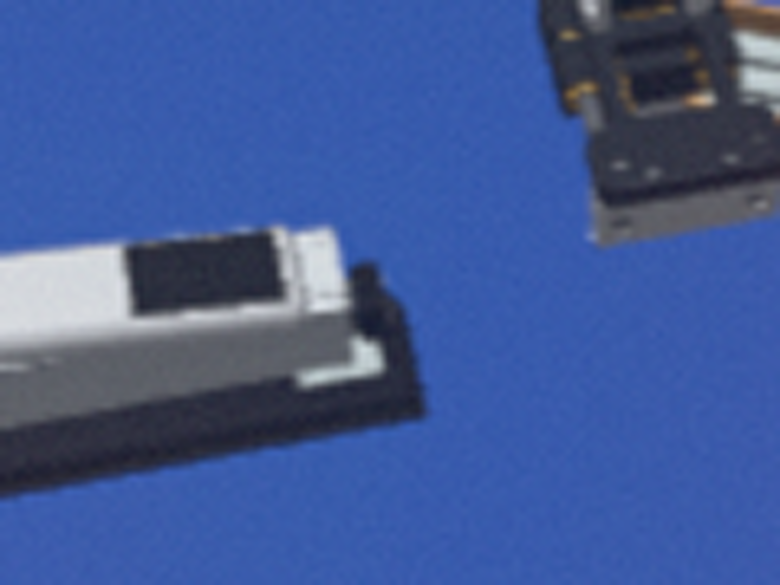

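The grip now sits against the nose at about (370,300), having moved 94 mm in from the −0.6 mm I measured with the rail out. It stayed there with nothing pushing it, so the rail is latched, and the robot is clear of everything.

```bash
python3 -c "
from h import *
print(ticket.sign_off())"
```

```text
the job is handed in; nothing more can be done
None
```

The job is handed in: the rail was drawn to its stop, the full strip set on the bar and the rail pushed home, where it stayed latched once the arm backed off (the sign-off returned no verdict).

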